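# Open the sewing chest on its struts and put the darning ball on its rest

### The job

Lift the lid of the wooden sewing chest by its steel handle, past the balance point, until the struts hold it wide open by themselves. Then take the wooden darning ball from its stand on the table and set it on the three-peg rest inside the open chest, so that it sits still on all three pegs. Do not knock over the water bottle or the thread cone.

Things in the scene. Friction and masses are not known exactly. Their poses are not given: they have to be found in the camera images.
- chest: plain wooden sewing chest fixed to the table, 180 (x) x 280 (y) x 90 mm high, walls and floor 8 mm. Origin: centre of its underside, on the table. Its x axis points from its front (lid handle, robot side) to the hinge side, z up; may be turned a little about z. Spools 60 mm high stand behind a partition in its -y side; inside, y = -29 to +132 mm is free but for the rest.
- lid (a joint): opening angle of the chest's lid, rad: 0 shut, 1.7 wide open at its stop (just past upright). Plywood, 180 x 280 x 12 mm, about 0.5 kg. Struts outside the end walls (to 155 mm from the chest's middle) help it: below a balance point (0.6 to 1.05 rad) it falls shut, beyond it they swing it slowly to 1.7 and hold it. 1 to 3 N upward at the handle lifts it.
- lid_handle (a point): middle of the lid's handle: a round steel bar 10 mm thick, 120 mm long between its two arms, parallel to the chest's y axis, 45 mm in front of the lid's front edge, in the lid's mid-plane; 225 mm from the hinge axis, 96 mm above the table when shut. 40 mm free between bar and chest. The bar can turn in a grip. Moves with the lid.
- lid_hinge (a point): point on the hinge axis, at the middle of the chest's far upper edge (90 mm behind the chest's centre, 96 mm above the table). The lid turns about the chest's y axis through it.
- ball_center (a point): centre of the loose wooden darning ball, 56 mm diameter, about 90 g, which starts on a turned wooden collar fixed to the table (52 mm wide, 30 mm high), its centre then about 51 mm above the table.
- ball: the same darning ball, as a body (its origin is a point of its surface and turns with it: use its centre).
- rest_seat (a point): where the ball's centre lies when it sits on the three-peg rest in the chest: 10 mm in front of and 50 mm to the +y side of the chest's centre, 54.6 mm above the table (rim at 90 mm). The rest: a low disc 66 mm wide with three round-headed brass pegs 10 mm thick on a 22 mm radius, tops 35 mm above the table. A ball let go within a few mm of the seat settles.
- bottle: clear water bottle standing on the table, 64 mm wide, 200 mm high; origin at the centre of its base, z up its axis.
- cone: pale cone of thread standing on the table, 60 mm wide at the foot, 115 mm high; origin at the centre of its base, z up its axis.
There are look-alikes about, which are no part of the job. Of the things shaped like the ball, the wooden one is meant.

How it is judged:
By the outcome, as a careful person would: the job done as asked, in the order asked, and still so for the second after the job is handed in, with the robot touching nothing.
It also fails if it takes over 64 s, if anything falls off the work surface, if the arm or the gripper's body presses on something with over 40 N, if the wrist force passes 120 N, or if a joint passes its speed limit or range.

### The arm

A 7-joint arm with a two-finger parallel gripper is mounted at the origin on the work surface. World frame = base frame: x ahead of the robot, y to its left, z up, the work surface at z = 0. Lengths are in m, angles in rad, forces in N, time in s.
With the tool pointing down it reaches from about 0.4 to 0.875 m from the base axis. Payload 6.5 kg.
Tool frame: the origin (TCP) lies at the very end of the fingers, on their centre line; the grasp point (between the pads) lies 19 mm behind it; z points along the fingers, y is the direction in which the jaws open and shut (so a half turn about z gives the same grasp; the last joint's range is limited). The gripper opens to 88 mm and grips with 3 to 60 N. Pads are 18 mm wide; open, the fingers measure 123 mm over their backs; the gripper's body (75 mm by 187 mm) begins 45 mm behind the grasp point.
Start: joints at [1.066, 0.536, -0.004, 1.538, 0.003, 1.067, -0.071], TCP at [0.276, -0.588, 0.239] pointing down, gripper open.
Joint ranges: [-2.7, 2.7], [-0.37, 2.16], [-1.27, 1.26], [0.24, 2.4], [-1.31, 4.45], [0.19, 1.91], [-2.76, 2.76]. Speed limits (rad/s): [2.39, 2.39, 3.14, 3.14, 3.14, 3.14, 3.14].

### API

Orientations are given as a rotation vector (axis times angle).
In Python, from station import manip, imaging gives the robot as it stands.
- The arm moves only by the tool arm_command, never from a script. Its argument "moves" is a list of rows, each a list of 4 numbers: the shift along the world's x, y, z in cm, then the turn about the world's z in rad. In form: [[x, y, z, twist], ...]. A call has 1 to 12 rows; each row is the pose to reach, as a shift and turn from the pose commanded when the call began; what a row does not reach only later rows make up. A row lasts 1/8 s, in which the tool goes at most 62.5 mm and 10.7 degrees, less where a joint would pass 70% of its speed; a pose out of reach is approached as far as the arm can. A call with a gripper value outside its range is refused whole. "grip" is the closure, from 0 (fully open) to 1 (shut), set as the call begins (left out, the last holds). The fingers move at their own pace and stop on an object; "newtons" is the grip in N (left out, the last holds). Time passes only in rows, so rows that repeat a pose let the fingers close. It gives the time, the measured TCP pose, the force and the opening at its end, in the units of the state.
- manip.get_state(): the state, without advancing time (a new reading comes with each control period).
- imaging.get_image(name): name is "scene" or "top" or "wrist"; returns the picture (400x640x3 uint8, red, green, blue); there is no depth.
- imaging.get_calibration(name): a dict with "intrinsics" (3x3 intrinsics, pixels), "k1" (the pictures are not rectified: a ray, as slopes to the right and down, at radius r is drawn at 1 + k1 r^2 times it, then the intrinsics apply), "R" (3x3) and "t" (3): a world point X has camera coordinates R X + t; the wrist camera has in their place "mount" (4x4, takes a point from camera to tool coordinates, whose origin is the TCP and whose axes are the flange's). Camera axes: x right, y down, z forward; pixel columns grow to the right and rows downward; lengths in m; the calibration is good to about 2 mm. A picture is of the moment at which its call begins: read the wrist's pose just before it. get_calibration takes no time and is no camera call.
- manip.hand_in(): hands the job in, once; it reports no verdict.
The state is a dict: "time_s": time; "joint_pos": joint angles; "joint_vel": joint speeds; "joint_efforts": joint torques, N m; "tool_pos": TCP position; "ee_rot": TCP orientation; "contact_force": force on the tool from outside, world axes, zero at the start; "torque": the same for the moment, N m; "opening": finger opening in m.
Only numpy, scipy, OpenCV 4.12 (cv2) and the standard library are available. Lean on these libraries where they do the work, as an engineer would, in place of code of your own. Each camera call takes 0.05 s, during which the arm holds its last target. There are 200 camera calls.

## Working session

There is one attempt and no reset: what is moved stays moved. The work goes in short steps, Python scripts to look and compute and a tool call to move; the robot and the scene stay as the last step left them, time stands still between calls to the robot, and variables do not carry over. Pictures are saved under pics/ and viewed, about 8 in all and at most 12, crops included, and the job is handed in when it is done.

Besides the shell and the picture viewer there is one more tool, called after ">>>" by a JSON object that holds its "method" and its "body", one argument or row to a line. arm_command: Moves the arm, as the interface text tells. Its arguments: {"type":"object","properties":{"moves":{"type":"array","items":{"type":"array","items":{"type":"number"}}},"grip":{"type":"number"},"newtons":{"type":"number"}},"required":["moves"]}

```bash
mkdir -p pics
cat > h.py <<'E'
import numpy as np, cv2
from scipy.spatial.transform import Rotation as Rr
from station import manip, imaging
def cam(name, st=None):
    c=imaging.get_calibration(name); K=np.array(c["intrinsics"]); k1=c["k1"]
    if "mount" in c and c.get("mount") is not None:
        M=np.array(c["mount"]); Rt=Rr.from_rotvec(st["ee_rot"]).as_matrix()
        Rwc=Rt@M[:3,:3]; o=Rt@M[:3,3]+np.array(st["tool_pos"])
        R=Rwc.T; t=-R@o
    else: R=np.array(c["R"]); t=np.array(c["t"])
    return K,k1,R,t
def ray(C,u,v):
    K,k1,R,t=C
    d=np.linalg.solve(K,[u,v,1.])[:2]; s=d.copy()
    for _ in range(20): s=d/(1+k1*(s@s))
    return -R.T@t, R.T@np.array([*s,1.])
def onz(C,u,v,z):
    o,d=ray(C,u,v); return o+d*(z-o[2])/d[2]
def proj(C,X):
    K,k1,R,t=C; p=R@np.array(X)+t; s=p[:2]/p[2]; s=s*(1+k1*(s@s)); return (K@[*s,1.])[:2]
def tri(L):
    A=0;b=0
    for C,u,v in L:
        o,d=ray(C,u,v); d=d/np.linalg.norm(d); P=np.eye(3)-np.outer(d,d); A=A+P; b=b+P@o
    return np.linalg.solve(A,b)
def save(n,im): cv2.imwrite("pics/"+n+".png",cv2.cvtColor(im,cv2.COLOR_RGB2BGR))
E
python3 - <<'E'
from h import *
for n in("scene","top"):
    save(n+"0",imaging.get_image(n)); K,k1,R,t=cam(n); print(n,K.round(1).tolist(),k1,(-R.T@t).round(3),R.round(2).tolist())
print(manip.get_state()); print(imaging.get_calibration("wrist"))
E
```

```text
scene [[486.0, 0.0, 315.0], [0.0, 486.0, 199.2], [0.0, 0.0, 1.0]] -0.12494622102712671 [0.967 0.646 1.027] [[-0.81, 0.59, -0.01], [0.46, 0.63, -0.63], [-0.36, -0.51, -0.78]]
top [[401.1, 0.0, 318.6], [0.0, 401.1, 196.1], [0.0, 0.0, 1.0]] -0.09873891725168431 [0.434 0.03  1.132] [[-0.01, -1.0, 0.03], [-1.0, 0.01, -0.09], [0.09, -0.03, -1.0]]
{'time_s': 0.1, 'joint_pos': array([ 1.06584434,  0.53712419, -0.00441046,  1.5387126 ,  0.00264256,
        1.06732806, -0.07121087]), 'joint_vel': array([-0.00102998, -0.00185336, -0.00068032, -0.00068559, -0.00037817,
       -0.00029512,  0.00030694]), 'joint_efforts': array([ 2.27369601e-03, -5.72085214e+01,  9.93691720e-01, -2.52231538e+01,
       -5.61722741e-02,  1.34894316e-02,  3.28243843e-06]), 'tool_pos': array([ 0.27586108, -0.58796562,  0.23792915]), 'ee_rot': array([-3.06483068e+00, -6.83439610e-01,  7.88955188e-04]), 'contact_force': array([ 0.27214196,  0.09793947, -0.1681489 ]), 'torque': array([-0.0214417 ,  0.00218844,  0.0080725 ]), 'opening': 0.08834891096157511}
{'intrinsics': array([[324.98831629,   0.        , 324.76992041],
       [  0.        , 324.98831629, 188.47574493],
       [  0.        ,   0.        ,   1.        ]]), 'k1': -0.02155111287731704, 'mount': array([[ 4.65917479e-05, -9.51741969e-01, -3.06899368e-01,
         8.08935311e-02],
       [ 9.99999993e-01,  1.12843490e-05,  1.16819918e-04,
        -1.00920110e-03],
       [-1.07719259e-04, -3.06899371e-01,  9.51741963e-01,
        -1.45195128e-01],
       [ 0.00000000e+00,  0.00000000e+00,  0.00000000e+00,
         1.00000000e+00]])}
```

View pics/scene0.png

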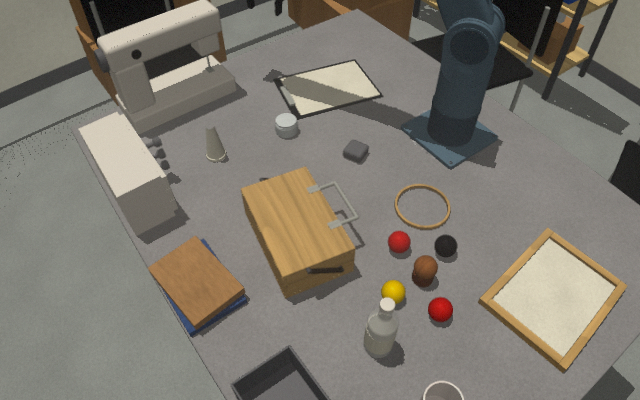

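View pics/top0.png

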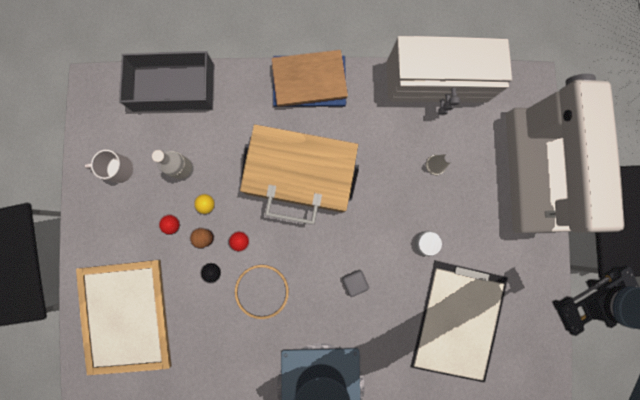

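The two views show the chest (top about (300,168)), with its handle bar at (265..315,217..222). The brown wooden ball is at top (202,238) and scene (425,270). The bottle is at top (172,162) and the cone at top (437,164).

Run:
```python
from h import *
T=cam("top");S=cam("scene")
it=cv2.imread("pics/top0.png"); is_=cv2.imread("pics/scene0.png")
def blob(im,roi,lo,hi):
    x0,y0,x1,y1=roi; h=cv2.cvtColor(im[y0:y1,x0:x1],cv2.COLOR_BGR2HSV)
    m=cv2.inRange(h,lo,hi); cs,_=cv2.findContours(m,cv2.RETR_EXTERNAL,cv2.CHAIN_APPROX_NONE)
    c=max(cs,key=cv2.contourArea); return c.reshape(-1,2)+[x0,y0]
print(cv2.cvtColor(it,cv2.COLOR_BGR2HSV)[[238,165,150],[202,300,200]],cv2.cvtColor(is_,cv2.COLOR_BGR2HSV)[[270,230],[425,300]])
c=blob(it,(225,110,375,230),(8,70,90),(28,255,255))
P=np.array([onz(T,u,v,.102)[:2] for u,v in c],np.float32)
r=cv2.minAreaRect(P); print("lid rect",r)
bt=blob(it,(185,222,222,255),(3,80,20),(20,255,255)); bs=blob(is_,(408,250,442,290),(3,80,20),(20,255,255))
et,es=cv2.minEnclosingCircle(bt),cv2.minEnclosingCircle(bs); print(et,es)
print("ball",tri([(T,*et[0]),(S,*es[0])]),onz(T,*et[0],.051),onz(S,*es[0],.051))
# cone/bottle approximations
print("bottle",tri([(T,158,156),(S,387,303)]), "cone foot",onz(S,216,157,0),onz(T,437,164,.05))
for nm,u,v in(("red",239,241),("red2",169,224),("yel",204,204),("blk",211,273)): print(nm,onz(T,u,v,.04).round(3))
np_=[onz(T,265,217,.096),onz(T,314,222,.096)];print("bar",np_)
```

```text
[[ 12 152 151]
 [ 17 118 206]
 [  6  16 158]] [[ 13 158 121]
 [ 18 129 191]]
lid rect ((0.5988300442695618, 0.0494513064622879), (0.2826816141605377, 0.18198557198047638), 78.6509780883789)
((201.13636779785156, 237.5), 11.14767837524414) ((423.5, 270.5), 15.890348434448242)
ball [0.42112248 0.31810765 0.03581466] [0.41946178 0.31588984 0.051     ] [0.43156919 0.32163503 0.051     ]
bottle [0.6157131  0.3817849  0.19811085] cone foot [ 0.62660655 -0.33793959  0.        ] [ 0.61290642 -0.3314473   0.05      ]
red [0.409 0.216 0.04 ]
red2 [0.457 0.408 0.04 ]
yel [0.51  0.312 0.04 ]
blk [0.323 0.292 0.04 ]
bar [array([0.47100672, 0.13898572, 0.096     ]), array([0.4565197, 0.0128679, 0.096    ])]
```

```bash
cat > chest.py <<'E'
from h import *
c0=np.array([.5988,.0495]); yaw=np.deg2rad(-11.35)
def W(x,y,z,c0=c0,yaw=yaw):
    c,s=np.cos(yaw),np.sin(yaw); return np.array([c0[0]+c*x-s*y,c0[1]+s*x+c*y,z])
E
python3 - <<'E'
from chest import *
def draw(n,roi,k):
    C=cam(n); im=cv2.imread(f"pics/{n}0.png"); x0,y0,x1,y1=roi
    o=cv2.resize(im[y0:y1,x0:x1],None,fx=k,fy=k,interpolation=cv2.INTER_CUBIC)
    q=lambda X: tuple(int(i) for i in ((proj(C,X)-[x0,y0]+.5)*k))
    L=[W(-.09,-.14,.102),W(.09,-.14,.102),W(.09,.14,.102),W(-.09,.14,.102)]
    for i in range(4): cv2.line(o,q(L[i]),q(L[(i+1)%4]),(0,0,255),1)
    cv2.line(o,q(W(-.135,-.06,.096)),q(W(-.135,.06,.096)),(255,0,0),1)
    for r in (.028,):
        for a in np.linspace(0,6.28,40): cv2.circle(o,q([.4205+.0*a,.317,.051]),2,(0,255,0),-1)
    return o
a=draw("top",(180,115,370,285),3); b=draw("scene",(230,155,450,325),3)
h=max(a.shape[0],b.shape[0]); o=np.hstack([a,b]); o=cv2.resize(o,None,fx=800/o.shape[1],fy=800/o.shape[1],interpolation=cv2.INTER_AREA); cv2.imwrite("pics/ov.png",o)
E
```

```text
(no output)
```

View pics/ov.png

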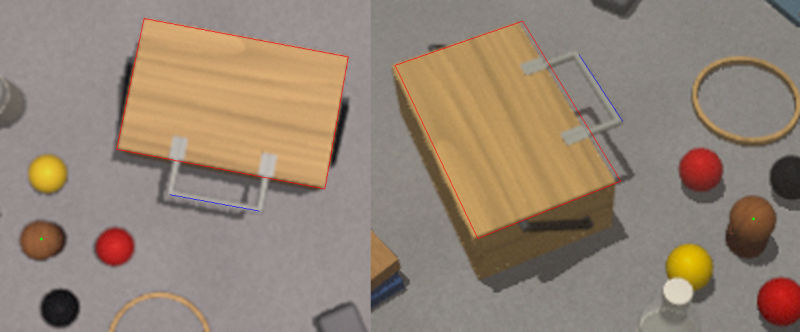

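The overlay agrees in both views: lid outline, bar and ball centre all line up. Next I move above the handle.

>>> {"method": "arm_command", "body": {
  "moves": [
    [19,66.4,-4,0.935],
    [19,66.4,-4,0.935],
    [19,66.4,-4,0.935],
    [19,66.4,-4,0.935],
    [19,66.4,-4,0.935],
    [19,66.4,-4,0.935],
    [19,66.4,-4,0.935],
    [19,66.4,-4,0.935],
    [19,66.4,-4,0.935],
    [19,66.4,-4,0.935],
    [19,66.4,-4,0.935],
    [19,66.4,-4,0.935]
  ],
  "grip": 0.6
}}

```text
time_s: 1.6
tool_pos: [0.4664, 0.0808, 0.1987]
ee_rot: [-2.42, -2.001, -0.003]
contact_force: [0.2, -0.1, -0.1]
opening: 0.0352
```

>>> {"method": "arm_command", "body": {
  "moves": [
    [0,0,0,0],
    [0,0,0,0],
    [0,0,0,0]
  ]
}}

```text
time_s: 1.98
tool_pos: [0.466, 0.074, 0.1987]
ee_rot: [2.431, 1.989, -0.001]
contact_force: [0.3, 0.5, 0.1]
opening: 0.0353
```

Run:
```python
from chest import *
s=manip.get_state(); print(s["time_s"],s["tool_pos"],s["joint_pos"],s["opening"])
m=Rr.from_rotvec(s["ee_rot"]).as_matrix(); print(np.degrees(np.arctan2(m[1,0],m[0,0])),m[:,2])
im=imaging.get_image("wrist"); C=cam("wrist",s)
o=cv2.cvtColor(im,cv2.COLOR_RGB2BGR).copy()
q=lambda X: tuple(int(i) for i in proj(C,X))
cv2.line(o,q(W(-.135,-.06,.096)),q(W(-.135,.06,.096)),(255,0,0),1)
cv2.line(o,q(W(-.09,-.14,.102)),q(W(-.09,.14,.102)),(0,0,255),1)
cv2.imwrite("pics/w1.png",o)
```

```text
1.975 [0.46601442 0.0739595  0.19870928] [ 0.1855782   0.3367413  -0.52125825  2.00925451  0.22164783  0.85027091
 -0.65826231] 0.035325181236974416
78.56883764998875 [-1.46199684e-04 -7.52530808e-04 -9.99999706e-01]
```

View pics/w1.png

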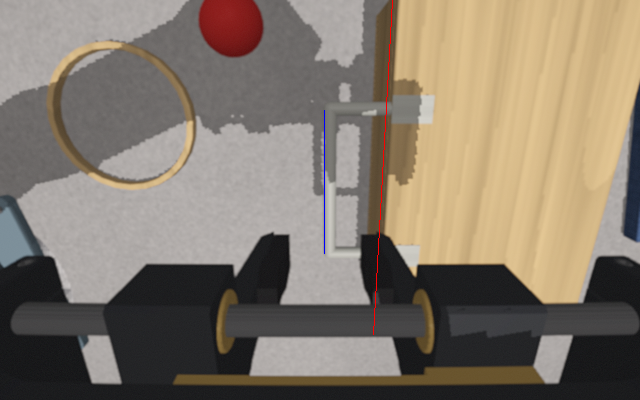

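The bar shows at column 331, 6 px (about 4 mm) further toward the chest than predicted. The finger opening straddles it well, so I descend with +3 mm in x.

>>> {"method": "arm_command", "body": {
  "moves": [
    [0.3,0.1,-4,0],
    [0.3,0.1,-8,0],
    [0.3,0.1,-11,0],
    [0.3,0.1,-12,0],
    [0.3,0.1,-12,0],
    [0.3,0.1,-12,0]
  ]
}}

```text
time_s: 2.78
tool_pos: [0.4701, 0.0766, 0.0798]
ee_rot: [2.429, 1.991, 0.003]
contact_force: [-0.5, -0.6, -0.4]
opening: 0.0354
```

>>> {"method": "arm_command", "body": {
  "moves": [
    [0,0,0,0],
    [0,0,0,0],
    [0,0,0,0],
    [0,0,0,0],
    [0,0,0,0]
  ],
  "grip": 1,
  "newtons": 12
}}

```text
time_s: 3.4
tool_pos: [0.4704, 0.0764, 0.0791]
ee_rot: [2.429, 1.991, 0.003]
contact_force: [6.5, -2.8, -0.9]
opening: 0.0093
```

>>> {"method": "arm_command", "body": {
  "moves": [
    [0.15,0,1.1,0],
    [0.2,0,2.25,0],
    [0.55,-0.1,4.5,0],
    [1.1,-0.2,6.65,0],
    [1.85,-0.35,8.75,0],
    [1.85,-0.35,8.75,0]
  ]
}}

```text
time_s: 4.15
tool_pos: [0.4889, 0.0727, 0.1676]
ee_rot: [2.428, 1.99, 0.004]
contact_force: [5.9, -1.5, -3.3]
opening: 0.0089
```

>>> {"method": "arm_command", "body": {
  "moves": [
    [0.95,-0.2,2.05,0],
    [2.1,-0.4,3.95,0],
    [3.45,-0.7,5.75,0],
    [4.95,-1.0,7.4,0],
    [6.6,-1.35,8.85,0],
    [8.4,-1.7,10.15,0],
    [10.3,-2.1,11.3,0],
    [12.3,-2.5,12.2,0],
    [14.4,-2.9,12.9,0],
    [16.55,-3.35,13.4,0],
    [17.65,-3.55,13.6,0],
    [17.65,-3.55,13.6,0]
  ]
}}

```text
time_s: 5.65
tool_pos: [0.6628, 0.0372, 0.2995]
ee_rot: [-2.427, -1.991, 0.006]
contact_force: [1.9, -1.6, -14.5]
opening: 0.0083
```

>>> {"method": "arm_command", "body": {
  "moves": [
    [0,0,0,0],
    [0,0,0,0],
    [0,0,0,0]
  ],
  "grip": 0.4
}}

```text
time_s: 6.02
tool_pos: [0.6645, 0.0384, 0.3037]
ee_rot: [2.428, 1.993, 0.004]
contact_force: [1.2, 0.8, 0.5]
opening: 0.0366
```

>>> {"method": "arm_command", "body": {
  "moves": [
    [0,0,3,0],
    [0,0,8,0],
    [-4,0,10,0],
    [-9,0,10,0],
    [-9,0,10,0]
  ]
}}

```text
time_s: 6.65
tool_pos: [0.5711, 0.0382, 0.4033]
ee_rot: [2.427, 1.993, -0.002]
contact_force: [0.5, -0.2, 0.2]
opening: 0.0529
```

Run:
```python
from h import *
print(manip.get_state()["joint_pos"],manip.get_state()["tool_pos"])
save("scene2",imaging.get_image("scene"))
```

```text
[ 0.24868159  0.31836524 -0.51788505  1.50474615  0.1606173   1.36110059
 -0.47650606] [0.57114401 0.03819246 0.40326519]
```

View pics/scene2.png

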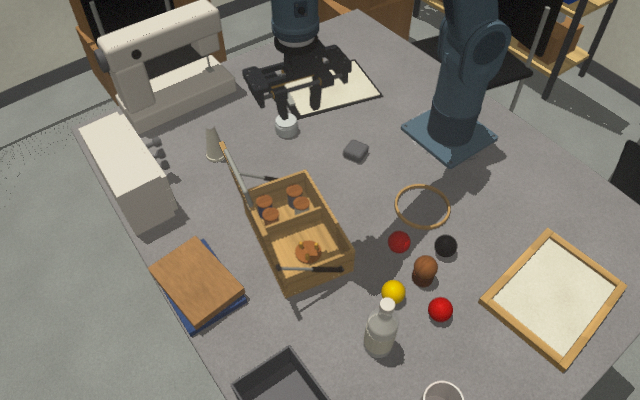

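The lid stands open, and the three-peg rest is visible at about (308,252). The bottle and the cone are both standing. Now I go to the ball, turning the jaws to the gap between its neighbours.

>>> {"method": "arm_command", "body": {
  "moves": [
    [-4,6,0,0.18],
    [-7,12,-2,0.36],
    [-10,17,-5,0.54],
    [-12,22,-8,0.72],
    [-15,26,-12,0.9],
    [-15,28,-15,1.08],
    [-15,28,-15,1.26],
    [-15,28,-15,1.44],
    [-15,28,-15,1.62],
    [-15,28,-15,1.8],
    [-15,28,-15,1.98],
    [-15,28,-15,2.16]
  ],
  "grip": 0.1
}}

```text
time_s: 8.2
tool_pos: [0.4254, 0.3184, 0.2524]
ee_rot: [-0.619, 3.08, 0.003]
contact_force: [0.2, -0.5, 0.1]
opening: 0.079
```

>>> {"method": "arm_command", "body": {
  "moves": [
    [0,0,0,0.17],
    [0,0,0,0.34],
    [0,0,0,0.34],
    [0,0,0,0.34],
    [0,0,0,0.34]
  ]
}}

```text
time_s: 8.82
tool_pos: [0.4244, 0.3178, 0.2523]
ee_rot: [-1.122, 2.934, 0.0]
contact_force: [0.2, 0.6, -0.7]
opening: 0.0794
```

Run:
```python
from h import *
s=manip.get_state(); print(s["time_s"],s["tool_pos"],s["joint_pos"],s["opening"])
m=Rr.from_rotvec(s["ee_rot"]).as_matrix(); print(np.degrees(np.arctan2(m[1,0],m[0,0])),m[:,2])
im=imaging.get_image("wrist"); C=cam("wrist",s); it=imaging.get_image("top")
o=cv2.cvtColor(im,cv2.COLOR_RGB2BGR).copy()
hsv=cv2.cvtColor(o,cv2.COLOR_BGR2HSV); mk=cv2.inRange(hsv,(5,90,20),(17,200,255))
cs,_=cv2.findContours(mk,cv2.RETR_EXTERNAL,cv2.CHAIN_APPROX_NONE)
for c in sorted(cs,key=cv2.contourArea)[-3:]: 
    e=cv2.minEnclosingCircle(c); print(cv2.contourArea(c),e,onz(C,*e[0],.051))
print(proj(C,[.4205,.317,.051]))
p=proj(C,[.4205,.317,.051]); cv2.circle(o,(int(p[0]),int(p[1])),4,(0,255,0),-1)
cv2.imwrite("pics/w2.png",o)
```

```text
8.825 [0.4243723  0.31778211 0.25233311] [ 0.10139695  0.56334358 -1.12520458  1.7975329   0.55815214  1.14329848
  1.09276859] 0.07939006301687528
-138.15890357446455 [ 2.68691792e-04  2.12673407e-04 -9.99999941e-01]
1967.0 ((327.5, 157.0), 26.575464248657227) [0.42021673 0.31883302 0.051     ]
4545.0 ((22.676027297973633, 202.58445739746094), 64.35411071777344) [0.69554994 0.09108991 0.051     ]
7762.0 ((93.5, 83.0), 124.36347961425781) [0.52261411 0.08775259 0.051     ]
[326.07082968 156.08600933]
```

View pics/w2.png

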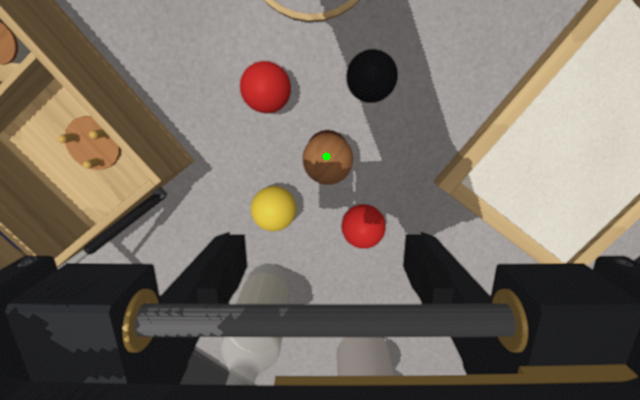

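The ball is centred at (327,157), matching my estimate, and the jaw gap runs free of the neighbours. Descending.

>>> {"method": "arm_command", "body": {
  "moves": [
    [-0.4,0,-4,0],
    [-0.4,0,-8,0],
    [-0.4,0,-12,0],
    [-0.4,0,-16,0],
    [-0.4,0,-19,0],
    [-0.4,0,-21,0],
    [-0.4,0,-21.8,0],
    [-0.4,0,-21.8,0],
    [-0.4,0,-21.8,0]
  ]
}}

```text
time_s: 10.05
tool_pos: [0.4207, 0.3181, 0.0352]
ee_rot: [-1.124, 2.932, 0.001]
contact_force: [0.2, -0.4, 0.6]
opening: 0.0792
```

>>> {"method": "arm_command", "body": {
  "moves": [
    [0,0,0,0],
    [0,0,0,0],
    [0,0,0,0],
    [0,0,0,0],
    [0,0,0,0]
  ],
  "grip": 1,
  "newtons": 12
}}

```text
time_s: 10.68
tool_pos: [0.4203, 0.3177, 0.0344]
ee_rot: [-1.125, 2.933, 0.0]
contact_force: [0.9, 1.0, 1.8]
opening: 0.0551
```

Run:
```python
from chest import *
s=manip.get_state(); print(s["joint_pos"],s["contact_force"])
# pegs from earlier wrist picture (w2 pose)
s0=dict(tool_pos=[.42437,.31778,.25233],ee_rot=[-1.122,2.934,0.0]); C=cam("wrist",s0)
im=cv2.imread("pics/w2.png"); cv2.imwrite("pics/pegs.png",cv2.resize(im[100:190,40:140],None,fx=6,fy=6,interpolation=cv2.INTER_CUBIC))
print("seat",W(-.01,.05,.0546),"in img",proj(C,W(-.01,.05,.0546)))
for a in(0,60,120,180,240,300): p=W(-.01,.05,.035)+.022*np.array([np.cos(np.radians(a)-.198),np.sin(np.radians(a)-.198),0]); print(a,proj(C,p).round(1))
print("disc-ish",proj(C,W(-.01,.05,.02)))
for u,v in((66,138),(93,134),(88,163)): print(onz(C,u,v,.034).round(4))
```

```text
[-0.10145215  0.83668631 -0.84558612  1.94024927  0.89382491  0.79364184
  0.83709987] [0.90776626 0.98922131 1.75928875]
seat [0.59883566 0.10049018 0.0546    ] in img [ 66.57600328 146.64362389]
0 [ 67.1 154.9]
60 [ 85.9 162.2]
120 [ 98.4 150.9]
180 [ 92.1 131.7]
240 [ 72.8 124. ]
300 [ 60.3 135.9]
disc-ish [ 88.48915934 141.15920513]
[0.6043 0.0852 0.034 ]
[0.5795 0.1064 0.034 ]
[0.6133 0.1189 0.034 ]
```

View pics/pegs.png

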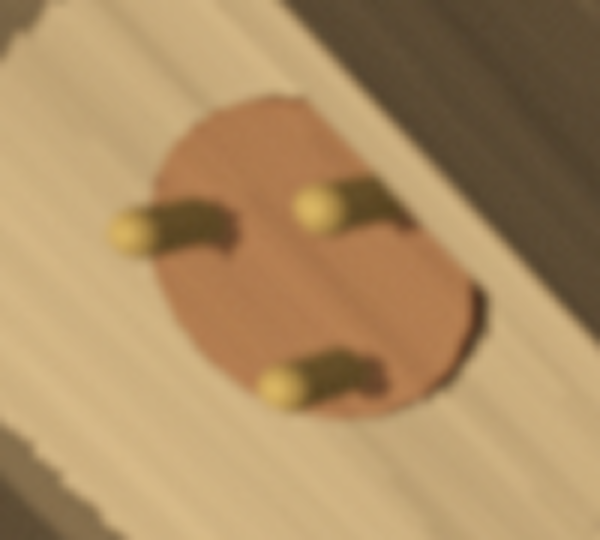

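Run:
```python
from chest import *
s0=dict(tool_pos=[.42437,.31778,.25233],ee_rot=[-1.122,2.934,0.0]); C=cam("wrist",s0)
P=np.array([onz(C,u,v,.031) for u,v in((61.3,138.7),(93,134.7),(87.3,164.3))]); m=P.mean(0)
print(m, np.linalg.norm(P-m,axis=1), W(-.01,.05,.05))
```

```text
[0.60331807 0.10113291 0.031     ] [0.02239362 0.02181182 0.02181685] [0.59883566 0.10049018 0.05      ]
```

>>> {"method": "arm_command", "body": {
  "moves": [
    [0,0,1.5,0],
    [0,0,4,0],
    [0,0,8,0],
    [0,0,12,0],
    [2,-3,14,-0.18],
    [5,-7,14,-0.36],
    [8,-11,14,-0.54],
    [11,-15,14,-0.72],
    [13,-19,14,-0.92],
    [14,-21.4,14,-0.92],
    [14,-21.4,14,-0.92],
    [14,-21.4,14,-0.92]
  ]
}}

```text
time_s: 12.18
tool_pos: [0.5594, 0.1051, 0.1747]
ee_rot: [-0.292, -3.128, -0.002]
contact_force: [-0.5, 0.3, -0.7]
opening: 0.0549
```

Run:
```python
from chest import *
s=manip.get_state(); print(s["tool_pos"],s["joint_pos"],s["opening"],s["contact_force"])
m=Rr.from_rotvec(s["ee_rot"]).as_matrix(); print(np.degrees(np.arctan2(m[1,0],m[0,0])))
C=cam("wrist",s); im=imaging.get_image("wrist"); save("w3",im)
b=[]
o=cv2.cvtColor(im,cv2.COLOR_RGB2BGR)
for a in(60,180,300):
    p=W(-.01,.05,.031)+.022*np.array([np.cos(np.radians(a)-.198),np.sin(np.radians(a)-.198),0]); b.append(proj(C,p)); cv2.circle(o,tuple(int(i) for i in b[-1]),3,(0,255,0),1)
cv2.imwrite("pics/w3.png",o); print(b)
```

```text
[0.55943459 0.10513551 0.17469298] [ 0.32095761  0.61490165 -0.80419361  1.77707098  0.52368571  0.97694806
  0.69009974] 0.054857622202072895 [-0.49698088  0.3131303  -0.74646684]
169.35046994571107
[array([345.38228409, 224.81042557]), array([326.19732889, 192.33722142]), array([306.07812144, 224.39382888])]
```

View pics/w3.png

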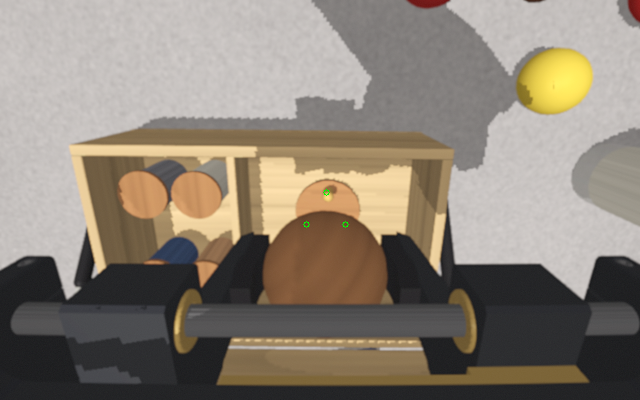

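Run:
```python
from chest import *
s=manip.get_state(); C=cam("wrist",s); o=cv2.cvtColor(imaging.get_image("wrist"),cv2.COLOR_RGB2BGR)
h=cv2.cvtColor(o,cv2.COLOR_BGR2HSV); r=h[182:208,312:345]; print(h[185,320],h[203,315],h[195,327])
mk=cv2.inRange(r,(20,90,60),(35,255,255)); ys,xs=np.nonzero(mk); u,v=xs.mean()+312,ys.mean()+182; print("peg",u,v,len(xs))
pk=onz(C,u,v,.0315); ax=W(1,0,0)-W(0,0,0); print(pk,"seat est",pk+.022*ax)
# ball outline top & sides
mb=cv2.inRange(h,(3,80,20),(16,255,190)); mb[:212]=0
for row in(225,240,255): 
    x=np.nonzero(mb[row,262:392])[0]; print(row,x.min()+262,x.max()+262)
X=np.array(s["tool_pos"])+[0,0,.017]; R,t=C[2],C[3]; d=np.linalg.norm(R@X+t)
# predicted silhouette
import numpy as np
c=X; e=(-R.T@t)-c; D=np.linalg.norm(e); e/=D; rr=.028; cc=c+e*rr*rr/D; rad=rr*np.sqrt(1-rr*rr/D/D)
a=np.cross(e,[0,0,1]);a/=np.linalg.norm(a);b=np.cross(e,a)
S=np.array([proj(C,cc+rad*(np.cos(k)*a+np.sin(k)*b)) for k in np.linspace(0,6.28,90)]); print("sil",S.min(0),S.max(0))
S2=cam("scene"); i2=cv2.imread("pics/scene2.png")[235:270,290:325]; m=cv2.inRange(cv2.cvtColor(i2,cv2.COLOR_BGR2HSV),(20,120,120),(35,255,255)); print(cv2.connectedComponentsWithStats(m)[3][1:]+[290,235], [proj(S2,W(-.01,.05,.031)+.022*np.array([np.cos(np.radians(a)-.198),np.sin(np.radians(a)-.198),0])).round(1) for a in(60,180,300)])
```

```text
[ 15 128 223] [ 15 127 218] [ 21 126 244]
peg 327.1621621621622 195.3783783783784 74
[0.58018068 0.10552986 0.0315    ] seat est [0.60175043 0.10120022 0.0315    ]
225 286 364
240 274 376
255 265 385
sil [258.36145274 206.80978483] [384.6250208  336.66084037]
[[300.         242.5       ]
 [316.         243.33333333]
 [306.5        254.5       ]] [array([308.8, 254.6]), array([317.9, 243.9]), array([302.5, 242.8])]
```

>>> {"method": "arm_command", "body": {
  "moves": [
    [2,-0.3,0,-0.01],
    [4.1,-0.5,0,-0.01],
    [4.1,-0.5,-2,-0.01],
    [4.1,-0.5,-5,-0.01],
    [4.1,-0.5,-8,-0.01],
    [4.1,-0.5,-10.5,-0.01],
    [4.1,-0.5,-12,-0.01],
    [4.1,-0.5,-12.8,-0.01],
    [4.1,-0.5,-13.2,-0.01],
    [4.1,-0.5,-13.2,-0.01],
    [4.1,-0.5,-13.2,-0.01]
  ]
}}

```text
time_s: 13.65
tool_pos: [0.6016, 0.0987, 0.0429]
ee_rot: [0.31, 3.125, 0.001]
contact_force: [0.1, 0.1, -0.4]
opening: 0.0553
```

>>> {"method": "arm_command", "body": {
  "moves": [
    [0,0,-0.2,0],
    [0,0,-0.35,0],
    [0,0,-0.35,0],
    [0,0,-0.35,0]
  ]
}}

```text
time_s: 14.15
tool_pos: [0.6012, 0.0987, 0.0388]
ee_rot: [0.31, 3.126, 0.0]
contact_force: [0.0, -0.2, 0.3]
opening: 0.0547
```

>>> {"method": "arm_command", "body": {
  "moves": [
    [-0.1,0.1,0,0],
    [-0.1,0.1,-0.1,0],
    [-0.1,0.1,-0.1,0],
    [-0.1,0.1,-0.1,0]
  ]
}}

```text
time_s: 14.65
tool_pos: [0.6005, 0.0996, 0.0379]
ee_rot: [0.31, 3.126, 0.0]
contact_force: [0.8, 0.3, 1.2]
opening: 0.0545
```

>>> {"method": "arm_command", "body": {
  "moves": [
    [0,0,-0.05,0],
    [0,0,-0.05,0]
  ]
}}

```text
time_s: 14.9
tool_pos: [0.6006, 0.0997, 0.0377]
ee_rot: [0.31, 3.125, 0.0]
contact_force: [0.3, -0.6, 4.5]
opening: 0.0552
```

>>> {"method": "arm_command", "body": {
  "moves": [
    [0,0,0,0],
    [0,0,0,0],
    [0,0,0,0],
    [0,0,0,0]
  ],
  "grip": 0.12
}}

```text
time_s: 15.4
tool_pos: [0.5999, 0.0996, 0.037]
ee_rot: [-0.31, -3.126, 0.0]
contact_force: [-0.2, -0.4, 1.0]
opening: 0.0778
```

>>> {"method": "arm_command", "body": {
  "moves": [
    [0,0,1,0],
    [0,0,3,0],
    [0,0,6,0],
    [0,0,10,0],
    [-4,0,14,0],
    [-9,0,16,0],
    [-13,0,16,0],
    [-13,0,16,0],
    [-13,0,16,0]
  ]
}}

```text
time_s: 16.52
tool_pos: [0.4713, 0.0996, 0.1983]
ee_rot: [0.31, 3.124, 0.0]
contact_force: [0.5, -0.3, -0.6]
opening: 0.0773
```

Run:
```python
from h import *
a=imaging.get_image("wrist"); b=imaging.get_image("scene"); c=imaging.get_image("top")
o=np.vstack([np.hstack([cv2.resize(a,(400,250)),cv2.resize(b,(400,250))]),np.hstack([cv2.resize(b[150:330,200:488],(400,250)),cv2.resize(c,(400,250))])]); save("fin",o)
print(manip.get_state()["contact_force"])
```

```text
[0.52419663 0.32444754 0.20693096]
```

View pics/fin.png

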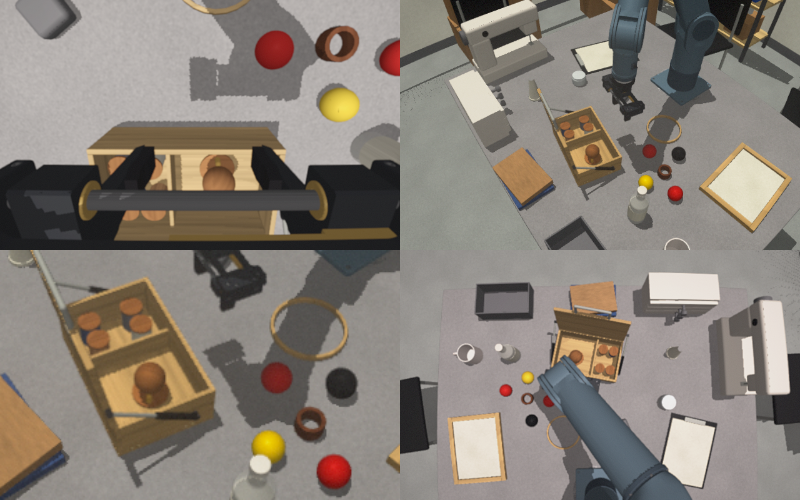

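The ball is on the rest, the lid is open, the collar is empty, and the bottle and cone are standing. A numeric check of the seat and of stillness follows.

```bash
cat > chk.py <<'E'
from chest import *
S=cam("scene"); im=cv2.cvtColor(imaging.get_image("scene"),cv2.COLOR_RGB2BGR)
p=proj(S,[.6005,.100,.0546]); print("pred",p); x0,y0=int(p[0])-22,int(p[1])-22
h=cv2.cvtColor(im[y0:y0+44,x0:x0+44],cv2.COLOR_BGR2HSV)
m=cv2.inRange(h,(3,110,30),(15,255,160)); cs,_=cv2.findContours(m,cv2.RETR_EXTERNAL,cv2.CHAIN_APPROX_NONE)
c=max(cs,key=cv2.contourArea); e=cv2.minEnclosingCircle(c); u,v=e[0][0]+x0,e[0][1]+y0; b=cv2.boundingRect(c)
print("seen",u,v,e[1],(b[0]+x0,b[1]+y0,b[2],b[3]),onz(S,u,v,.0546))
cv2.imwrite("pics/c%d.png"%int(manip.get_state()["time_s"]*100),cv2.resize(im[y0:y0+44,x0:x0+44],None,fx=8,fy=8,interpolation=cv2.INTER_CUBIC))
E
python3 chk.py
```

```text
pred [308.8657877  241.85198808]
seen 308.407865524292 246.691011428833 16.29847526550293 (297, 231, 25, 32) [0.60947385 0.11069244 0.0546    ]
```

>>> {"method": "arm_command", "body": {
  "moves": [
    [0,0,0,0],
    [0,0,0,0],
    [0,0,0,0],
    [0,0,0,0],
    [0,0,0,0],
    [0,0,0,0],
    [0,0,0,0],
    [0,0,0,0]
  ]
}}

```text
time_s: 17.73
tool_pos: [0.4701, 0.0995, 0.1972]
ee_rot: [-0.31, -3.126, 0.0]
contact_force: [-0.3, -0.4, -0.8]
opening: 0.0773
```

```bash
python3 chk.py; cp pics/c*[0-9].png /tmp/; ls pics; python3 -c "
import glob,cv2,numpy as np
f=sorted(glob.glob('pics/c1*.png'));a=[cv2.imread(x) for x in f];print(f,np.abs(a[0].astype(int)-a[1]).mean());cv2.imwrite('pics/cc.png',np.hstack(a))"
```

```text
pred [308.8657877  241.85198808]
seen 308.31325340270996 246.67469787597656 16.257415771484375 (297, 231, 25, 32) [0.60962911 0.11052063 0.0546    ]
c1672.png
c1777.png
fin.png
ov.png
pegs.png
scene0.png
scene2.png
top0.png
w1.png
w2.png
w3.png
['pics/c1672.png', 'pics/c1777.png'] 1.7756542699724518
```

View pics/cc.png

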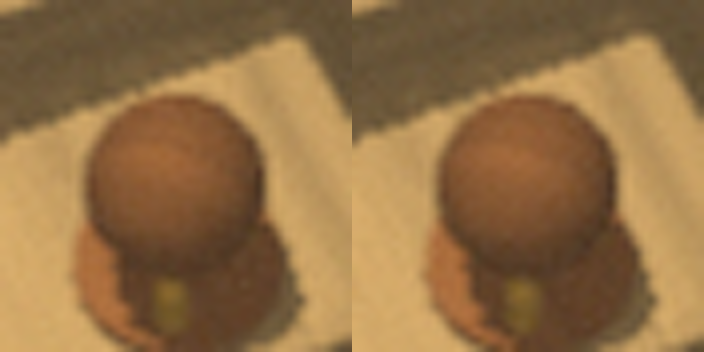

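The crops show the ball at (308,242) in the scene picture, against (308.9,241.9) predicted for the seat, and unchanged 1 s later. The mask's 246.7 row comes from merging with the shaded disc. Handing in.

```bash
python3 -c "
from station import manip
print(manip.hand_in())"
```

```text
the job is handed in; nothing more can be done
None
```

I lifted the lid by its handle to about 1.45 rad and let go; the struts hold it open. I then moved the wooden darning ball from its stand to the three-peg rest, cleared the arm and handed in at about 18 s.

- **Seat:** by eye in the scene picture, the ball's centre is within 1 px (about 2 mm) of the expected seat, and it had not moved 1 s later. It was lowered until it touched (4.5 N upward) before release.
- **Surroundings:** the last pictures show the lid open and the bottle and cone standing. The arm is clear, and the forces read under 1 N.
- **Disagreements:**
  - The cameras placed the chest 2–4 mm apart. I set the final position from the ball and a peg seen together in the wrist picture.
  - The automatic ball check read 5 px low because its mask merged with the shaded disc below, so I relied on the viewed outline.

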